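# Stack a flute mouthpiece blank in the glue-up jig

## Robot

A 6-joint arm with a two-finger parallel gripper is mounted at the origin on the work surface. World frame = base frame: x ahead of the robot, y to its left, z up, the work surface at z = 0. Lengths are in m, angles in rad, forces in N, time in s.
With the tool pointing down it reaches from about 0.35 to 0.775 m from the base axis. Payload 7.3 kg.
Tool frame: the origin (TCP) lies midway between the tips of the shut fingers; the grasp point (between the pads) lies 19 mm behind it; z points along the fingers, y is the line along which they close (so a half turn about z gives the same grasp; the last joint's range is limited). The gripper opens to 92 mm and grips with 3 to 60 N. Pads are 19 mm wide; open, the fingers measure 130 mm over their backs; the gripper's body (75 mm by 190 mm) begins 47 mm behind the grasp point.
Start: joints at [-1.305, 0.342, 1.524, -0, 1.275, -0.146], TCP at [0.21, -0.481, 0.227] pointing down, gripper open.
Joint ranges: [-2.53, 2.53], [-0.77, 2.02], [0.04, 2.7], [-1, 4.14], [0.28, 2.66], [-3.11, 3.11]. Speed limits (rad/s): [2.57, 2.57, 3.14, 3.14, 3.14, 3.14].

## Interface

Orientations are given as a unit quaternion [w, x, y, z].
In Python, from cell import move_to, move_straight, set_joints, move_gripper, hold, inverse_kinematics, capture, PlanningError, finish_job, find_in, tip_of, read_clock, read_joints, read_qd, read_tau, read_ee_pos, read_tool_rot, read_wrist_force, read_moment, read_gripper_width, read_grip_force gives the robot as it stands. Calls block until the motion is done:
- move_to(position, orientation): joint-space move of the TCP to a pose.
- move_straight(position, ori=None, speed=0.15, f_stop=None): straight line of the TCP; ori=None keeps the orientation; speed is the mean speed in m/s. With f_stop (N) it stops when the force on the tool has changed by that much, and returns True; else False.
- set_joints(angles): joint-space move.
- move_gripper(opening, force=None): finger opening in m; force is the grip in N (None keeps the last); returns when the fingers have stopped.
- hold(seconds).
- inverse_kinematics(position, orientation): joint angles nearest the present ones, or None.
- capture(name): name is "side" or "top" or "wrist"; returns a dict with "pixels" (384x512x3 uint8, red, green, blue), "K" (3x3 intrinsics, pixels), "dist_coeffs" ([k1, k2, p1, p2, k3] as OpenCV has them; the pictures are not rectified), "rvec" (rotation vector, rad) and "tvec" (3), from world to camera coordinates, as OpenCV has them. Camera axes: x right, y down, z forward; pixel columns grow to the right and rows downward; lengths in m; the calibration is good to about 2 mm. A picture is of the moment at which its call begins. There is no depth.
A pose or a line that the arm cannot do raises PlanningError and nothing moves.
- finish_job(): hands the job in; it is judged then, once.
Trained networks look in the newest picture that a camera, given by its name, has taken for a name from the list of things; names that differ only in an ending like _2 or _b are one class to them, and where a whole thing is asked for, a point or a joint stands for the part that bears it (a point fixed in the world has none). Each returns a list of dicts, best first, with "score" (0 to 1); they miss things now and then, are a little off and sometimes report something else, mostly with a low value. They report only what shows in the picture. A call takes as long as a camera call. They do not tell look-alikes from the thing itself.
- find_in(camera, thing): "position" ([column, row] as shares, 0 to 1, of the picture: columns of its width, rows of its height, amid what is visible of it).
- tip_of(camera, thing): "position" ([column, row] as shares, 0 to 1, of the picture: columns of its width, rows of its height: a listed point, or the origin of a listed thing).
Readings, each from a call of its own:
- read_clock(): time.
- read_joints(): joint angles.
- read_qd(): joint speeds.
- read_tau(): joint torques, N m.
- read_ee_pos(): TCP position.
- read_tool_rot(): TCP orientation.
- read_wrist_force(): force on the tool from outside, world axes, zero at the start.
- read_moment(): the same for the moment, N m.
- read_gripper_width(): finger opening in m.
- read_grip_force(): force on a finger pad.
Only numpy, scipy, OpenCV 4.12 (cv2) and the standard library are available. Lean on these libraries where they do the work, as an engineer would, in place of code of your own. Each camera call takes 0.05 s, during which the arm holds its last target. There are 200 camera calls.

## Task

Dry-stack the mouthpiece blank squarely in the blue glue-up jig: walnut body at the bottom with its brass foot down, the yellow spacer flat on it, then the black disc flat on top, all fully home. The body is lying on its side: first stand it upright on its brass foot on the open bench, let go of it, then take it again from above to load it. Lower each part into the jig rather than dropping it, and leave everything else on the bench where it is.

Things in the scene. Friction and masses are not known exactly. Their poses are not given: they have to be found in the camera images.
- jig: glue-up jig fixed to the bench: aluminium base plate 150 (x) x 90 (y) x 10 mm with two blue channel-shaped cheeks facing each other across x, round a central pocket 46.6 mm square. Cheeks 10 mm thick, up to 86 mm above the bench, then flaring out 4 mm up to 93 mm. Origin: centre of the plate's underside, z up
- jig_floor (a point): centre of the pocket's floor (top of the base plate, 10 mm above the bench); axes as the jig. The pocket's x ends are walls; its +y and -y sides are open over the middle 32.6 mm from the floor up (lips cover 7 mm at each corner), so fingers that close along y can go down there
- blank_body: body of the blank: dark walnut block, 44 x 44 mm square, 58 mm long, with a 5 mm brass plate as its foot (included in the 58). Origin: centre of the brass foot's outer face; z runs from the foot along its length to the other end. Starts lying on a side on the bench, z level, roughly towards the robot's left
- blank_body_top (a point): centre of the body's end face that is not brass (58 mm along z)
- spacer: yellow flat square spacer, 44 x 44 x 10 mm, a small dark dot on its upper face; origin: centre of its underside, z up; either face may lie up in the stack
- spacer_center (a point): centre of the spacer
- disc: black round disc, 44 mm diameter, 12 mm thick; origin: centre of its underside, z up; either face may lie up in the stack
- disc_center (a point): centre of the disc
- offcut: pale wood offcut, 60 x 30 x 20 mm, to be left alone; origin: centre of its underside
- glue: white closed glue bottle with orange cap, 42 mm diameter, 95 mm tall, to be left alone; origin: centre of its underside
- tea_glass: amber tea glass, 54 mm across, 65 mm tall, to be left alone; origin: centre of its underside
- tin: round tea tin with a terracotta band, 76 mm diameter, 75 mm tall, to be left alone; origin: centre of its underside
- ferrule: brass ring for a flute end, 28 mm diameter, 14 mm tall, to be left alone; origin: centre of its underside
- driver: screwdriver lying on the bench, to be left alone; its length is the x axis
Not all that is in view belongs to the job. Leave any purple or red look-alike of the blank_body alone.

How it is judged:
On the way, in this order (a step that is already met when the one before it is completed fails the run):
1. the body stands upright on its brass foot on the open bench, clear of the jig, let go of (angle between blank_body's own z axis and vertical below 0.1 rad and height (world z) of blank_body below 0.005 m and horizontal distance between blank_body and jig_floor above 0.07 m and contact force between the fingers and blank_body below 0.1 N and linear speed of blank_body below 0.03 m/s), for 0.2 s.
2. the body is fully home in the jig, brass foot down, let go of (horizontal distance between blank_body and jig_floor below 0.003 m and z of blank_body in the frame of jig_floor between -0.003 and 0.003 m and angle between blank_body's own z axis and vertical below 0.06 rad and contact force between the fingers and blank_body below 0.1 N and linear speed of blank_body below 0.03 m/s), for 0.2 s.
3. the spacer lies flat on the body in the jig, let go of (horizontal distance between each of blank_body, spacer_center and jig_floor below 0.003 m and z of blank_body in the frame of jig_floor between -0.003 and 0.003 m and angle between blank_body's own z axis and vertical below 0.06 rad and z of spacer_center in the frame of jig_floor between 0.06 and 0.066 m and angle between the z axis of spacer and the z axis of jig, either way round below 0.06 rad and contact force between the fingers and spacer below 0.1 N and linear speed of spacer below 0.03 m/s), for 0.2 s.
4. the disc lies flat on the spacer in the jig, let go of (horizontal distance between each of blank_body, spacer_center, disc_center and jig_floor below 0.003 m and z of blank_body in the frame of jig_floor between -0.003 and 0.003 m and angle between blank_body's own z axis and vertical below 0.06 rad and z of spacer_center in the frame of jig_floor between 0.06 and 0.066 m and angle between the z axis of each of spacer, disc and the z axis of jig, either way round below 0.06 rad and z of disc_center in the frame of jig_floor between 0.071 and 0.077 m and contact force between the fingers and disc below 0.1 N and linear speed of disc below 0.03 m/s), for 0.2 s.
At the end, for the whole second after the job is handed in: In the jig's pocket, each centred within 3 mm of the pocket's axis, at its stacked height within 3 mm and level within 0.06 rad: the body standing on the floor with its brass foot down, the spacer on it, the disc on top; all at rest (horizontal distance between each of blank_body, spacer_center, disc_center and jig_floor below 0.003 m and z of blank_body in the frame of jig_floor between -0.003 and 0.003 m and angle between blank_body's own z axis and vertical below 0.06 rad and z of spacer_center in the frame of jig_floor between 0.06 and 0.066 m and angle between the z axis of each of spacer, disc and the z axis of jig, either way round below 0.06 rad and z of disc_center in the frame of jig_floor between 0.071 and 0.077 m and linear speed of each of blank_body, spacer, disc below 0.02 m/s); the robot touches nothing.
It fails at once if a part is dropped into the jig (falls or is driven faster than 0.5 m/s inside the pocket) ((horizontal distance between blank_body and jig_floor below 0.012 m and z of blank_body in the frame of jig_floor between -0.002 and 0.08 m and linear speed of blank_body above 0.5 m/s) or (horizontal distance between spacer_center and jig_floor below 0.012 m and z of spacer_center in the frame of jig_floor between 0.061 and 0.08 m and linear speed of spacer above 0.5 m/s) or (horizontal distance between disc_center and jig_floor below 0.012 m and z of disc_center in the frame of jig_floor between 0.072 and 0.08 m and linear speed of disc above 0.5 m/s)).
It fails at once if one of the other things on the bench is shifted by more than 40 mm or knocked over (distance of any of offcut, glue, tea_glass, tin, ferrule, driver from where it was at the start of the episode above 0.04 m or angle between any of glue, tea_glass, tin's own z axis and vertical above 0.6 rad).
It also fails if it takes over 72 s, if anything falls off the work surface, if the arm or the gripper's body presses on something with over 40 N, if the wrist force passes 120 N, or if a joint passes its speed limit or range.

## Working session

There is one attempt and no reset: what is moved stays moved. The work goes in short steps, each a Python script; the robot and the scene stay as the last script left them, time stands still between calls to the robot, and variables do not carry over. Pictures are saved under pics/ and viewed, at most 10 in all, crops included, and the job is handed in when it is done.

```bash
mkdir -p pics; ls; cat > h.py <<'E'
import numpy as np, cv2
from cell import *
def ray(c,uv):
    R=cv2.Rodrigues(np.array(c["rvec"],float))[0]; t=np.array(c["tvec"],float).ravel()
    n=cv2.undistortPoints(np.array([[uv]],float),np.array(c["K"],float),np.array(c["dist_coeffs"],float))[0,0]
    return -R.T@t, R.T@np.array([n[0],n[1],1.])
def at_z(c,uv,z):
    o,d=ray(c,uv); return o+d*(z-o[2])/d[2]
def proj(c,P):
    return cv2.projectPoints(np.atleast_2d(np.array(P,float)),np.array(c["rvec"],float),np.array(c["tvec"],float),np.array(c["K"],float),np.array(c["dist_coeffs"],float))[0][:,0]
def save(c,name,crop=None,s=1):
    im=c["pixels"][:,:,::-1]
    if crop: x0,y0,x1,y1=crop; im=im[y0:y1,x0:x1]
    cv2.imwrite("pics/"+name,cv2.resize(im,None,fx=s,fy=s,interpolation=cv2.INTER_CUBIC))
E
python3 - <<'E'
from h import *
cs={}
for n in("top","side"):
    c=capture(n); save(c,n+"0.png",s=1.5)
    zs=dict(blank_body=.022,spacer=.01,disc=.012,jig=.05,glue=.09,tin=.075,tea_glass=.065,offcut=.02,ferrule=.014,driver=.01)
    print(n, -cv2.Rodrigues(np.array(c["rvec"],float))[0].T@np.array(c["tvec"]).ravel())
    for k,z in zs.items():
        for r in find_in(n,k)[:3]:
            uv=np.array(r["position"])*[512,384]; print(k,round(r["score"],2),uv.round(0),at_z(c,uv,z).round(3))
    for k,z in dict(blank_body=.022,blank_body_top=.022,jig_floor=.01,spacer=0,disc=0).items():
        for r in tip_of(n,k)[:3]:
            uv=np.array(r["position"])*[512,384]; print("tip",k,round(r["score"],2),uv.round(0),at_z(c,uv,z).round(3))
print(read_clock(),read_tool_rot())
E
```

```text
pics
top [0.36873651 0.03387222 1.04178603]
blank_body 0.95 [156. 209.] [0.561 0.29  0.022]
blank_body 0.89 [204. 281.] [0.35  0.171 0.022]
blank_body 0.85 [165. 253.] [0.436 0.271 0.022]
spacer 0.84 [322. 220.] [ 0.479 -0.172  0.01 ]
disc 0.68 [387. 150.] [ 0.661 -0.393  0.012]
disc 0.54 [335. 166.] [ 0.629 -0.232  0.012]
jig 0.97 [272. 192.] [ 0.567 -0.036  0.05 ]
glue 0.77 [293. 125.] [ 0.739 -0.114  0.09 ]
tin 0.82 [174. 137.] [0.746 0.216 0.075]
tea_glass 0.62 [385. 151.] [ 0.643 -0.365  0.065]
offcut 0.76 [381. 215.] [ 0.473 -0.336  0.02 ]
offcut 0.57 [388. 153.] [ 0.65  -0.391  0.02 ]
ferrule 0.24 [175. 135.] [0.776 0.223 0.014]
driver 0.54 [253. 139.] [ 0.739 -0.003  0.01 ]
tip blank_body 0.96 [143. 209.] [0.564 0.326 0.022]
tip blank_body 0.83 [210. 241.] [0.454 0.148 0.022]
tip blank_body 0.73 [180. 245.] [0.453 0.231 0.022]
tip blank_body_top 0.93 [160. 211.] [0.554 0.279 0.022]
tip blank_body_top 0.86 [159. 260.] [0.419 0.289 0.022]
tip blank_body_top 0.77 [224. 222.] [0.503 0.103 0.022]
tip jig_floor 0.67 [272. 192.] [ 0.576 -0.04   0.01 ]
tip spacer 0.49 [321. 215.] [ 0
[... 880 characters left out ...]
013 0.01 ]
driver 0.41 [333. 234.] [ 0.766 -0.11   0.01 ]
tip blank_body 0.83 [183. 187.] [0.375 0.148 0.022]
tip blank_body 0.79 [202. 166.] [0.44  0.24  0.022]
tip blank_body 0.69 [218. 131.] [0.511 0.417 0.022]
tip blank_body_top 0.77 [223. 189.] [0.492 0.115 0.022]
tip blank_body_top 0.77 [240. 159.] [0.561 0.252 0.022]
tip blank_body_top 0.76 [223. 143.] [0.518 0.348 0.022]
tip jig_floor 0.76 [259. 226.] [ 0.571 -0.044  0.01 ]
tip spacer 0.75 [236. 267.] [ 0.489 -0.171  0.   ]
tip spacer 0.46 [259. 226.] [ 0.572 -0.035  0.   ]
tip disc 0.78 [292. 280.] [ 0.62  -0.238  0.   ]
tip disc 0.3 [234. 268.] [ 0.483 -0.173  0.   ]
1.6 [3.49832304e-05 9.78877692e-01 2.04446723e-01 3.08246157e-07]
```

View top.

View pics/top0.png

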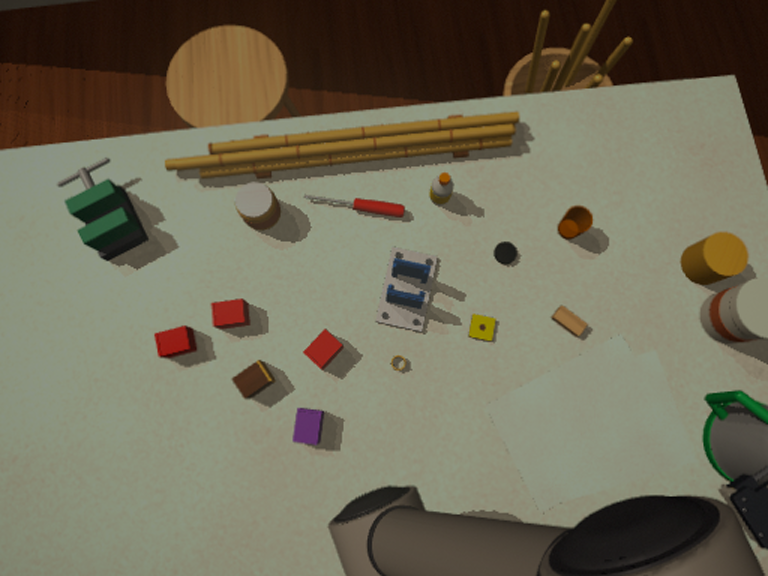

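```bash
python3 - <<'E'
import cv2
im=cv2.imread("pics/top0.png"); cv2.imwrite("pics/topcrop.png",cv2.resize(im[270:480,180:400],None,fx=2.8,fy=2.8,interpolation=cv2.INTER_CUBIC))
E
```

```text
(no output)
```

View pics/topcrop.png

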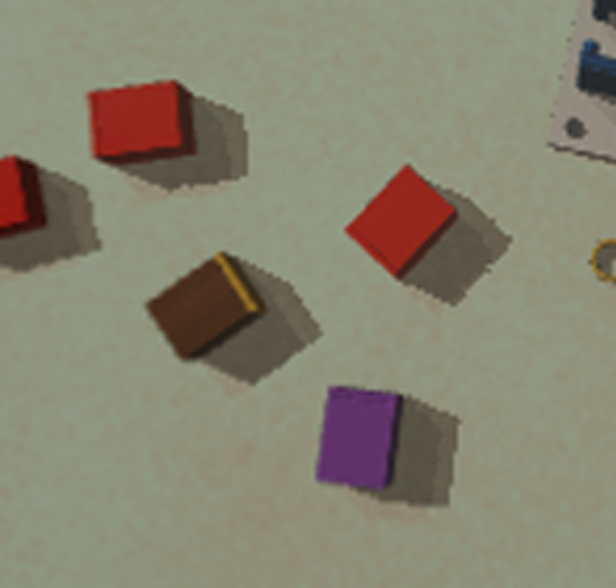

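The five candidates in the top image are red (117,228), red (153,208), red (215,232), purple (205,284) and dark brown with a brass edge (168,252). Only the brown one fits: it is walnut, and its brass foot faces right. The crop confirms it. The jig is at (272,192), the spacer at (321,218) and the disc at (337,168). Next I'll take closer looks with the wrist camera on the way.

```bash
cat >> h.py <<'E'
def q_from(zt,yt):
    from scipy.spatial.transform import Rotation as Ro
    z=np.array(zt,float); z/=np.linalg.norm(z); y=np.array(yt,float); y-=z*(y@z); y/=np.linalg.norm(y)
    q=Ro.from_matrix(np.c_[np.cross(y,z),y,z]).as_quat(); return [q[3],q[0],q[1],q[2]]
def down(yaw): # closing axis at angle yaw from world y
    return q_from([0,0,-1],[-np.sin(yaw),np.cos(yaw),0])
def best(poses):
    "first flip set with small joint motion: poses list of (pos,zt,yt)"
    out=[]
    for s in(1,-1):
        js=[inverse_kinematics(p,q_from(z,s*np.array(y))) for p,z,y in poses]
        out.append((s,[None if j is None else np.round(j,2) for j in js]))
    return out
E
python3 - <<'E'
from h import *
import pickle
def look(p,n):
    qs=[down(0),down(np.pi)]
    js=[inverse_kinematics(p,q) for q in qs]; j0=np.array(read_joints())
    k=min((i for i in(0,1) if js[i] is not None),key=lambda i:abs(np.array(js[i])-j0).max())
    move_to(p,qs[k]); c=capture("wrist"); save(c,n+".png",s=1.5); pickle.dump(c,open(n+".pkl","wb"))
    print(n,k,read_clock(),(-cv2.Rodrigues(np.array(c["rvec"],float))[0].T@np.array(c["tvec"]).ravel()).round(3))
    return c
look([.52,-.13,.32],"w1")
look([.43,.20,.30],"w2")
E
```

```text
w1 1 3.3917 [ 0.587 -0.132  0.478]
w2 1 4.7333 [0.497 0.198 0.458]
```

View pics/w1.png

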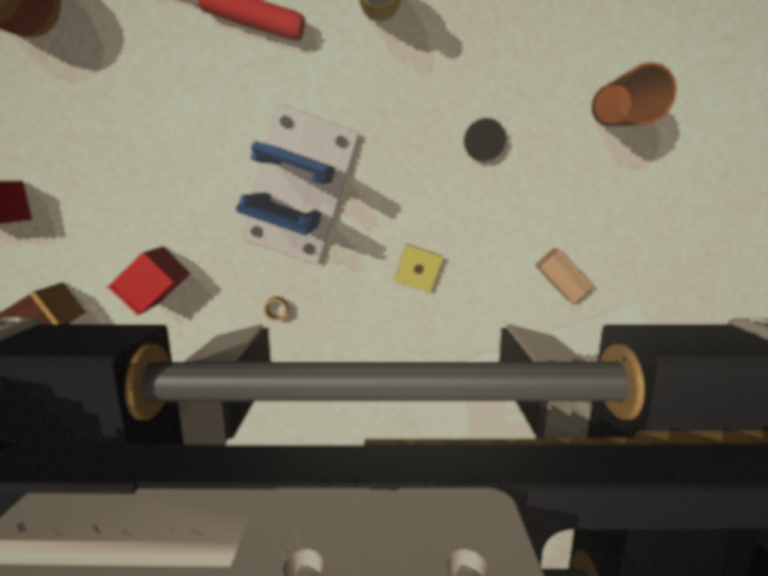

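View pics/w2.png

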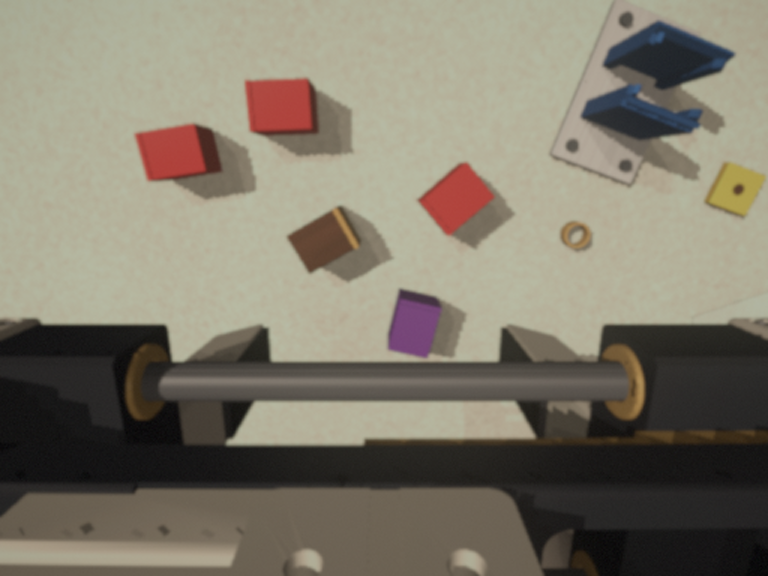

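The w1 image shows the jig's plate holes at (287,122), (342,141), (257,231) and (309,248), the spacer at (419,268) and the disc at (486,140), in 1.5x pixels. The w2 image shows the brown body at (323,240) with its brass edge at upper right, and the purple and red look-alikes around it.

```bash
python3 - <<'E'
from h import *
import pickle
c1=pickle.load(open("w1.pkl","rb")); c2=pickle.load(open("w2.pkl","rb"))
def seg(c,lo,hi,roi,z):
    x0,y0,x1,y1=[int(v/1.5) for v in roi]
    m=np.zeros((384,512),np.uint8); hsv=cv2.cvtColor(c["pixels"],cv2.COLOR_RGB2HSV)
    m[y0:y1,x0:x1]=cv2.inRange(hsv,lo,hi)[y0:y1,x0:x1]
    k=max(cv2.findContours(m,0,1)[0],key=cv2.contourArea)
    W=np.array([at_z(c,p[0].astype(float),z)[:2] for p in k])*1000
    r=cv2.minAreaRect(W.astype(np.float32)); cc=cv2.minEnclosingCircle(W.astype(np.float32))
    print(np.round(r[0],1),np.round(r[1],1),round(r[2],1),"circ",np.round(cc[0],1),round(cc[1],1), "box",cv2.boxPoints(r).round(0).tolist())
print("spacer");seg(c1,(20,100,70),(38,255,255),(380,230,460,310),.010)
print("disc");seg(c1,(0,0,0),(180,255,65),(450,105,525,170),.012)
print("body brown");seg(c2,(0,60,10),(15,255,130),(280,200,365,280),.044)
print("body brass");seg(c2,(14,110,90),(30,255,255),(280,200,375,280),.044)
def holes(c,hs):
    g=cv2.cvtColor(c["pixels"],cv2.COLOR_RGB2GRAY).astype(float); out=[]
    for h in hs:
        u,v=np.array(h)/1.5; x,y=int(u),int(v); s=7
        x0=max(x-s,0);y0=max(y-s,0);w=g[y0:y+s+1,x0:x+s+1]; t=np.clip(np.median(w)-20-w,0,None)
        Y,X=np.mgrid[y0:y0+w.shape[0],x0:x0+w.shape[1]]
        out.append(at_z(c,[(t*X).sum()/t.sum(),(t*Y).sum()/t.sum()],.01)[:2]*1000)
    return np.array(out)
a=holes(c1,[(287,122),(342,141),(257,231),(309,248)]);b=holes(c2,[(626,19),(572,145),(625,166)])
for H in(a,b):print(H.round(1).tolist())
print("jig c",a.mean(0), "diag mids",(a[0]+a[3])/2,(a[1]+a[2])/2,"w2",(b[0]+b[2])/2)
for d in(a[0]-a[2],a[1]-a[3],b[0]-b[1]):print("yaw x",np.degrees(np.arctan2(d[1],d[0])),np.linalg.norm(d))
E
```

```text
spacer
[ 484.7 -170.4] [44.1 42.5] 71.5 circ [ 484.8 -170.8] 28.8 box [[458.0, -185.0], [498.0, -198.0], [512.0, -156.0], [471.0, -143.0]]
disc
[ 622.4 -236.8] [37.8 38.1] 45.6 circ [ 622.6 -236.9] 19.7 box [[596.0, -237.0], [623.0, -264.0], [649.0, -237.0], [622.0, -210.0]]
body brown
[433.8 261.1] [42.1 50.7] 28.6 circ [433.4 261.6] 31.4 box [[403.0, 273.0], [427.0, 229.0], [464.0, 249.0], [440.0, 293.0]]
body brass
[447.2 236.1] [42.2  9.4] 28.2 circ [446.8 236.8] 21.1 box [[426.0, 230.0], [431.0, 222.0], [468.0, 242.0], [464.0, 250.0]]
[[640.4, -30.2], [620.9, -87.1], [527.6, 8.6], [508.0, -48.3]]
[[640.9, -30.6], [527.1, 8.5], [507.8, -48.4]]
jig c [574.21568644 -39.22106914] diag mids [574.20405935 -39.20689989] [574.22731352 -39.23523839] w2 [574.32971994 -39.49039264]
yaw x -18.948543299632988 119.30312556969021
yaw x -18.967025122132718 119.3655239487263
yaw x -18.971479043254625 120.33076436776462
```

```bash
cat >> h.py <<'E'
JC=np.array([.5742,-.0393]); JY=np.radians(-18.96)
d0=np.array([-.479,.878,0]); up=np.array([0,0,1.]); a=np.radians(25)
ZG=-np.cos(a)*up-np.sin(a)*d0              # tool z when grasping the lying body
e0=np.array([.878,.479,0])
body_c=np.array([.4352,.2585,0]); G=body_c+d0*.004+up*.022   # grasp point, 33 mm from foot
def stand(xy,az,h=.033): # grasp point and tool z,y for the standing body, tool heading az
    d=np.array([np.cos(az),np.sin(az),0]); return np.array([*xy,h])+0*d, np.cos(a)*d-np.sin(a)*up, -np.array([d[1],-d[0],0])
def tcp(g,z): return np.array(g)+.019*np.array(z)
E
python3 - <<'E'
from h import *
f=lambda g,z,y:inverse_kinematics(tcp(g,z),q_from(z,y))
for s in(1,-1):
  print("grasp",s,[None if j is None else np.round(j,2) for j in (f(G,ZG,-s*e0),f(G+.12*up,ZG,-s*e0))])
  for th in (-35,-10,55,65,75):
    for r in(.48,.54,.6):
      for da in(-.4,0,.4):
        t=np.radians(th);g,z,y=stand([r*np.cos(t),r*np.sin(t)],t+da)
        j=f(g,z,s*y);j2=f(g+.1*up,z,s*y)
        if j is not None and j2 is not None: print(s,th,r,da,np.round(j,2))
E
```

```text
grasp 1 [array([ 0.64,  0.68,  1.78, -0.59,  0.84, -2.56]), array([ 0.64,  0.49,  1.69, -0.49,  1.08, -2.74])]
1 -35 0.48 -0.4 [-0.49  1.01  2.52  3.61  1.48  1.76]
1 -35 0.48 0 [-0.99  1.14  2.65  2.8   1.74  1.35]
1 -35 0.48 0.4 [-1.35  1.01  2.52  2.13  1.32  1.21]
1 -35 0.54 -0.4 [-0.51  0.93  2.37  3.61  1.27  1.65]
1 -35 0.54 0 [-0.9   0.98  2.48  2.88  1.44  1.48]
1 -35 0.54 0.4 [-1.21  0.93  2.37  2.2   1.22  1.43]
1 -35 0.6 -0.4 [-0.53  0.89  2.22  3.63  1.11  1.56]
1 -35 0.6 0 [-0.85  0.91  2.32  2.92  1.22  1.55]
1 -35 0.6 0.4 [-1.11  0.89  2.22  2.23  1.12  1.59]
1 -10 0.48 -0.4 [-0.05  1.01  2.52  3.61  1.48  1.76]
1 -10 0.48 0 [-0.55  1.14  2.65  2.8   1.74  1.35]
1 -10 0.48 0.4 [-0.91  1.01  2.52  2.13  1.32  1.21]
1 -10 0.54 -0.4 [-0.08  0.93  2.37  3.61  1.27  1.65]
1 -10 0.54 0 [-0.46  0.98  2.48  2.88  1.44  1.48]
1 -10 0.54 0.4 [-0.77  0.93  2.37  2.2   1.22  1.43]
1 -10 0.6 -0.4 [-0.09  0.89  2.22  3.63  1.11  1.56]
1 -10 0.6 0 [-0.41  0.91  2.32  2.92  1.22  1.55]
1 -10 0.6 0.4 [-0.68  0.89  2.22  2.23  1.12  1.59]
1 55 0.48 -0.4 [1.08 1.01 2.52 3.61 1.48 1.76]

[... 2961 characters left out ...]
48  2.88  1.44 -1.66]
-1 65 0.54 0.4 [ 0.54  0.93  2.37  2.2   1.22 -1.71]
-1 65 0.6 -0.4 [ 1.22  0.89  2.22  3.63  1.11 -1.58]
-1 65 0.6 0 [ 0.9   0.91  2.32  2.92  1.22 -1.59]
-1 65 0.6 0.4 [ 0.63  0.89  2.22  2.23  1.12 -1.55]
-1 75 0.48 -0.4 [ 1.43  1.01  2.52  3.61  1.48 -1.38]
-1 75 0.48 0 [ 0.93  1.14  2.65  2.8   1.74 -1.8 ]
-1 75 0.48 0.4 [ 0.57  1.01  2.52  2.13  1.32 -1.93]
-1 75 0.54 -0.4 [ 1.41  0.93  2.37  3.61  1.27 -1.49]
-1 75 0.54 0 [ 1.02  0.98  2.48  2.88  1.44 -1.66]
-1 75 0.54 0.4 [ 0.71  0.93  2.37  2.2   1.22 -1.71]
-1 75 0.6 -0.4 [ 1.39  0.89  2.22  3.63  1.11 -1.58]
-1 75 0.6 0 [ 1.07  0.91  2.32  2.92  1.22 -1.59]
-1 75 0.6 0.4 [ 0.81  0.89  2.22  2.23  1.12 -1.55]
```

```bash
cat >> h.py <<'E'
TH=np.radians(60); SXY=.54*np.array([np.cos(TH),np.sin(TH)]); AZ=TH+.4
E
python3 - <<'E'
from h import *
q=q_from(ZG,e0)
move_gripper(.07,30)
move_to(tcp(G-.10*ZG,ZG),q)
print(read_clock())
print(move_straight(tcp(G-.0*ZG,ZG),q,speed=.1,f_stop=12),read_ee_pos(),read_wrist_force())
move_gripper(.03,35)
print(read_gripper_width(),read_grip_force(),read_clock())
move_straight(tcp(G+.25*up,ZG),q,speed=.25)
print(read_gripper_width(),read_grip_force(),read_wrist_force(),read_clock())
g,z,y=stand(SXY,AZ)
for h in(.12,.2,.25): print(h,inverse_kinematics(tcp(g+h*up,z),q_from(z,-y)))
E
```

```text
6.55
False [0.4374749  0.25536748 0.00525131] [-0.42214695 -0.29100017  0.40697251]
0.04383107856894361 34.99938189983368 8.2417
0.0440124569458091 34.998841881752014 [-0.28767372  0.06753811 -0.63568407] 9.3917
0.12 [ 0.44859518  0.53095737  2.37603005  2.03243387  1.01794094 -1.3390866 ]
0.2 [ 0.44859518  0.28656288  2.31225046  1.82985206  0.90795766 -0.98735689]
0.25 [ 0.44859518  0.15882409  2.25027504  1.67833777  0.87317736 -0.74720008]
```

```bash
python3 - <<'E'
from h import *
g,z,y=stand(SXY,AZ); q=q_from(z,-y)
move_to(tcp(g+.2*up,z),q)
print(read_clock(),read_gripper_width())
move_straight(tcp(g+.008*up,z),q,speed=.2)
print(move_straight(tcp(g-.004*up,z),q,speed=.03,f_stop=3),(read_ee_pos()-tcp(g,z)).round(4),np.round(read_wrist_force(),2),read_clock())
c=capture("side"); save(c,"s1.png",(150,60,290,200),4)
print(find_in("side","blank_body")[:2])
E
```

```text
11.35 0.04398126256100986
True [ 0.0005  0.0003 -0.0015] [-0.55  1.62  4.37] 12.8417
[{'position': [0.4289, 0.3565], 'score': 0.85}, {'position': [0.4271, 0.4878], 'score': 0.78}]
```

View pics/s1.png

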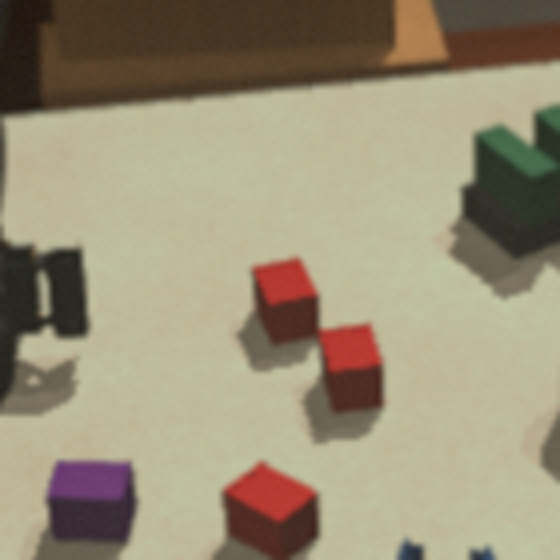

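The picture shows the gripper at the left, around (40,290), holding the body, with the look-alikes undisturbed. The touch height matches what I expected, so I'll release and look from above.

```bash
python3 - <<'E'
from h import *
import pickle
g,z,y=stand(SXY,AZ)
move_gripper(.075); 
p=np.array(read_ee_pos()); move_straight(p-.11*z,speed=.25)
move_straight(p-.11*z+.12*up,speed=.3)
print(read_clock())
r=SXY/.54*.41
move_to([*r,.27],down(TH+np.pi))
c=capture("wrist"); save(c,"w3.png",s=1.5); pickle.dump(c,open("w3.pkl","wb"))
uv=proj(c,[[*SXY,.058]])[0]; print(uv,read_clock(),read_joints().round(2) if hasattr(read_joints(),'round') else read_joints())
E
```

```text
14.9333
[256.5473368  61.9856875] 17.225 [0.86 0.09 1.73 0.   1.32 1.38]
```

View pics/w3.png

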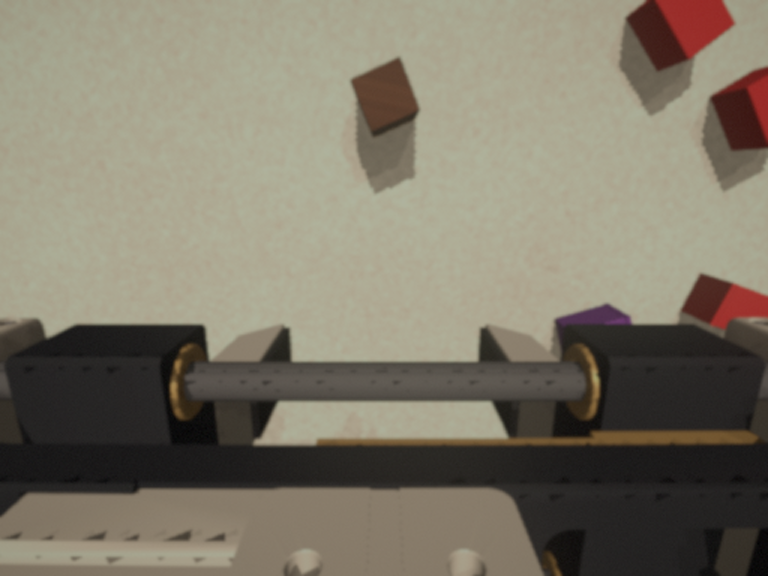

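The picture shows the walnut top face at (385,93), exactly where I predicted it, with no brass showing, so the body is upright. Next I'll regrasp it from above and load it.

```bash
cat >> h.py <<'E'
def pick(yaws,p,plift=.12):
    "yaw with the nearest joint solution"
    j0=np.array(read_joints()); L=[(np.abs(np.array(j)-j0).max(),y) for y in yaws for j in [inverse_kinematics(p,down(y))] if j is not None]
    return min(L)[1]
def lower(ztop,zfin,yaw,over=.002,f=6):
    P=lambda z:[*JC,z]
    move_straight(P(ztop),speed=.2)
    hit=move_straight(P(zfin-over),speed=.05,f_stop=f)
    print("hit",hit,"dz mm",(read_ee_pos()[2]-zfin)*1000,"dxy",(np.array(read_ee_pos())[:2]-JC).round(4),np.round(read_wrist_force(),1),read_clock())
    return hit
E
python3 - <<'E'
from h import *
y=pick([AZ+k*np.pi/2 for k in range(-2,3)],[*SXY,.1]); print("yaw",y)
move_to([*SXY,.10],down(y))
print(move_straight([*SXY,.024],speed=.12,f_stop=8),read_clock())
move_gripper(.03,30); print(read_gripper_width(),read_grip_force())
move_straight([*SXY,.16],speed=.3)
c=capture("wrist")
yj=pick([JY,JY+np.pi,JY-np.pi],[*JC,.16]); print(yj)
move_to([*JC,.16],down(yj)); print(read_clock(),read_gripper_width())
c=capture("side"); save(c,"s2.png",(190,150,330,270),5); save(c,"s2f.png")
E
```

```text
yaw -1.6943951023931954
False 18.875
0.04383899413441325 30.0003781914711
-3.472507079767918
22.2417 0.04324873218631431
```

View pics/s2.png

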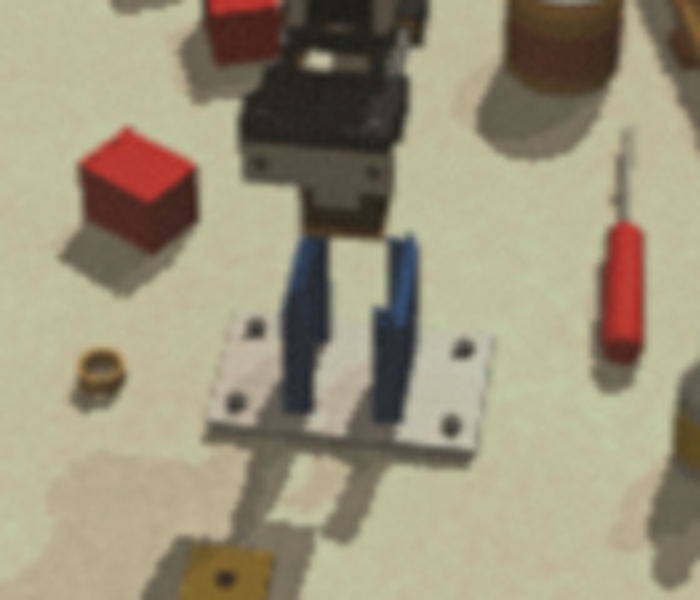

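The picture shows the body, brass foot down, held squarely above the pocket at (345,220). I'll lower it now.

```bash
python3 - <<'E'
from h import *
lower(.122,.034,None)
print(read_gripper_width())
E
```

```text
hit True dz mm 76.08300787968025 dxy [0.0005 0.0007] [ 1.9  2.9 -1.5] 23.225
0.043742777316741206
```

```bash
cat >> h.py <<'E'
jx=np.array([np.cos(JY),np.sin(JY)]); jy=np.array([-np.sin(JY),np.cos(JY)])
def insert(zfin,f=6,over=.002,n=6,off=(0,0)):
    off=np.array(off,float)
    for i in range(n):
        f0=np.array(read_wrist_force())
        p=JC+off[0]*jx+off[1]*jy
        hit=move_straight([*p,zfin-over],speed=.04,f_stop=f)
        e=np.array(read_ee_pos()); F=np.array(read_wrist_force())
        print("off",off*1000,"hit",hit,"dz %.1f"%((e[2]-zfin)*1000),"Fjig",(F[:2]@jx).round(1),(F[:2]@jy).round(1),F[2].round(1),"t",read_clock())
        if e[2]-zfin<.0025: break
        move_straight([*e[:2],e[2]+.002],speed=.05)
        off+=np.clip(np.array([F[:2]@jx,F[:2]@jy])*.0004,-.001,.001)
        move_straight([*(JC+off[0]*jx+off[1]*jy),e[2]+.002],speed=.05)
    return off
E
python3 - <<'E'
from h import *
move_straight([*(JC+.001*jy),.113],speed=.05)
F=np.array(read_wrist_force());print((F[:2]@jx).round(1),(F[:2]@jy).round(1),F[2].round(1))
print(insert(.034,off=(0,.001)),read_gripper_width())
E
```

```text
0.3 -0.2 -1.2
off [0. 1.] hit True dz 28.8 Fjig 0.5 0.2 -1.6 t 24.6917
off [0.21110236 1.08400065] hit True dz 0.1 Fjig -0.2 0.4 4.3 t 25.9333
[0.0002111 0.001084 ] 0.04394590349684357
```

```bash
python3 - <<'E'
from h import *
move_gripper(.07); hold(.3)
e=np.array(read_ee_pos()); move_straight([*e[:2],.16],speed=.2)
S=[.4847,-.1705]; ys=JY+np.radians(.4)-np.pi
move_to([*S,.06],down(ys)); print(read_clock())
print(move_straight([*S,.003],speed=.1,f_stop=6),read_ee_pos()[2])
move_gripper(.03,20); print(read_gripper_width(),read_grip_force(),read_clock())
move_straight([*S,.14],speed=.3)
p=JC+.0002*jx+.0011*jy
move_to([*p,.14],down(JY-np.pi)); print(read_gripper_width(),read_clock())
c=capture("side"); save(c,"s3.png",(190,150,330,270),5)
E
```

```text
28.4417
False 0.0034406074957416925
0.043797141826974216 20.000442266464233 29.7
0.043772771620922975 30.9917
```

View pics/s3.png

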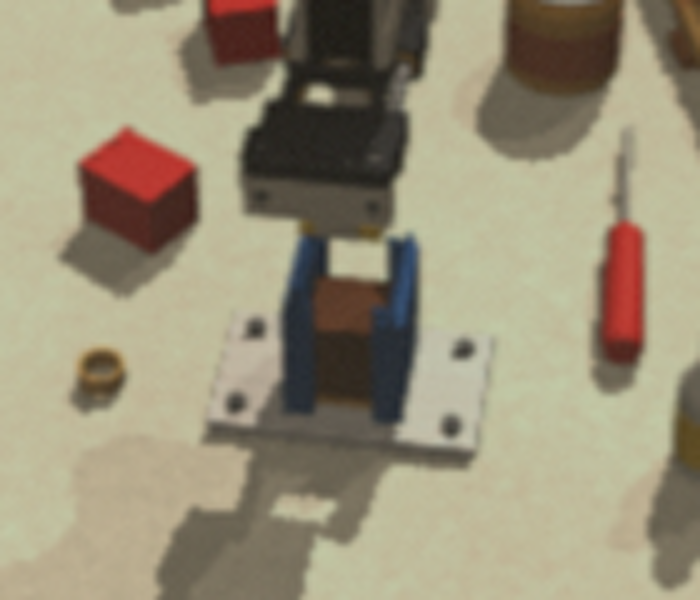

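The picture shows the body home in the pocket with its brass at the floor, around (345,400), and the spacer held level at (345,228). I'll insert the spacer, release it and fetch the disc.

```bash
python3 - <<'E'
from h import *
p=JC+.0002*jx+.0011*jy
move_straight([*p,.100],speed=.2)
o=insert(.0714,f=4,off=(.0002,.0011)); print(o,read_gripper_width())
E
```

```text
off [0.2 1.1] hit True dz -0.4 Fjig 0.8 0.7 3.9 t 32.075
[0.0002 0.0011] 0.04353035608701124
```

```bash
python3 - <<'E'
from h import *
move_gripper(.07); hold(.3)
e=np.array(read_ee_pos()); move_straight([*e[:2],.14],speed=.2)
D=[.6224,-.2368]; q=down(JY-np.pi)
move_to([*D,.06],q)
print(move_straight([*D,.004],speed=.1,f_stop=6),read_ee_pos()[2])
move_gripper(.03,20); print(read_gripper_width(),read_grip_force(),read_clock())
z0=read_ee_pos()[2]
move_straight([*D,.15],speed=.3)
p=JC+.0002*jx+.0011*jy
move_to([*p,.15],q); print(read_gripper_width(),read_clock())
move_straight([*p,.110],speed=.2)
print(z0,insert(.078+z0,f=4,off=(.0002,.0011)),read_gripper_width())
c=capture("side"); save(c,"s4.png",(190,150,330,270),5)
E
```

```text
False 0.004523065401005555
0.04320722350978245 20.00006139278412 35.6583
0.04296740026448547 37.125
off [0.2 1.1] hit True dz -0.4 Fjig -0.5 -0.6 3.4 t 38.1417
0.00435284449118015 [0.0002 0.0011] 0.04327778832228243
```

View pics/s4.png

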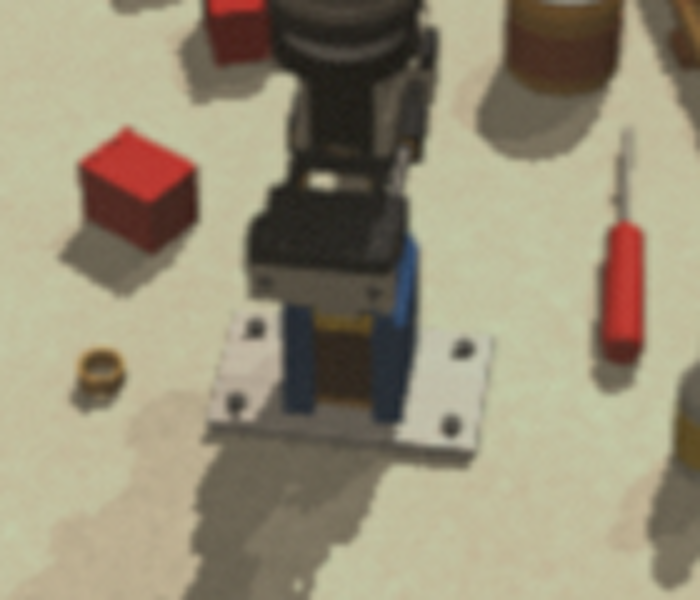

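The picture shows the disc held on the stack, with the spacer flush on the body at (345,325). I'll release, clear the arm and check.

```bash
python3 - <<'E'
from h import *
move_gripper(.07); hold(.4)
e=np.array(read_ee_pos()); move_straight([*e[:2],.25],speed=.2)
move_to([.45,.0,.30],down(JY-np.pi))
c=capture("wrist"); save(c,"w4.png",s=1.5); print(proj(c,[[*(JC+.0002*jx+.0011*jy),.09]])*1.5,read_clock())
E
```

```text
[[377.24718082  94.08547047]] 40.9083
```

View pics/w4.png

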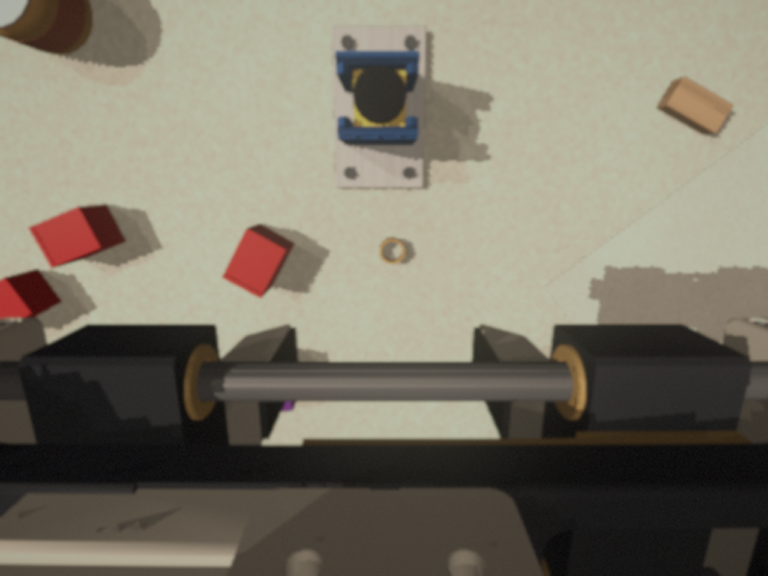

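The disc is at (380,94), centred over the yellow spacer in the pocket. I'm handing the job in.

```bash
python3 -c "
from cell import *
print(finish_job(),read_clock())"
```

```text
the job is handed in; nothing more can be done
the job is handed in; nothing more can be done
```

The body, spacer and disc are stacked in the jig in that order and look fully home and centred in the last picture; I handed the job in at about 41 s, but no verdict came back.

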